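Snap the cover onto the paint case

TASK

Close the paint case with its loose cover: tilt the cover to hook its tongue under the case's lip first, then press the other end down until it clicks under the sprung catch, and stop pushing there - don't lean on it. Leave the cover flat and fully home with the catch sprung back over it, and leave the cups, the jar and the brush where they are.

Things in the scene. Friction and masses are not known exactly. Their poses are not given: they have to be found in the camera images.
- case: Open grey paint case with six colour pans, fixed: 122 (x) x 96 (y) mm, side walls 36 mm high and 83 mm apart inside. Origin: centre of its underside, on the table; z up, x from its lip end to its catch end. The cover belongs on two ledges (13 mm wide, x -25 to 45, top 30 mm up) along the side walls. Front wall at +x (inner face x 48) 34 mm high, 26 at the catch in its middle.
- case_slot (a point): Middle of the lip's free lower edge on the case (x -46.5, y 0, z 35.5 mm in the case frame, axes the same). The rigid lip overhangs from here back to x -61, 4.5 mm thick, the full width of the case. Below it a slot for the cover's tongue reaches back to x -55 mm; it is open down to the case's floor at 6 mm.
- case_catch (a point): Tip of the sprung steel catch at rest, at the case's +x end (x 42.5, y 0, z 37.5 mm in the case frame, axes the same): a slippery wedge 34 mm wide, with 45-degree slopes above and below the tip, overhanging the cover's nose by 2.5 to 3.5 mm. The catch's black block behind it rises to 44 mm.
- catch (a joint): How far the catch is pushed outward (m, along the case's +x): 0 at rest, at most 0.008; spring 3 N per mm. Pressing the cover's nose end down pushes it out 2 to 3.5 mm, then it springs back over the nose.
- cover: Loose white plastic cover, about 90 g: plate 85 (x -43 to +42) x 78 (y) x 6 mm, with an upright grip rib, a tongue at its -x end and a round nose at its +x end. Origin on the underside, y middle; z up. Starts flat on the table, rib up. Home: frame parallel to the case's, origin 30 mm above the case's (within 2 mm in x). Laid in flat it fouls the lip: tongue first, tilted 15 to 25 degrees, nose up.
- cover_tongue (a point): Tip of the cover's tongue, mid-thickness (x -54, y 0, z 2 mm in the cover's frame, axes the same). The tongue is 11 mm long, 50 mm wide in y, 4 mm thick, flush with the underside.
- cover_nose (a point): Front of the cover's nose (x 46, y 0, z 3 mm in the cover's frame, axes the same): a round edge of radius 3 mm, 40 mm wide in y. At home it is 33 mm above the case's origin, just under the catch.
- cover_press (a point): A good place to press: on top of the plate between rib and nose (x 26, y 0, z 6 mm in the cover's frame, axes the same); at home 36 mm above the case's origin. Pressed here, resistance starts 9 mm above home and climbs to a peak of about 13 N near 5.5 mm above home, collapses to nothing (the click), and 5 mm lower the cover meets its ledges hard. Over 35 N on the case cracks it.
- cup_a: White porcelain cup, bystander, mouth 58 mm across, 56 mm high; origin at the centre of its underside.
- cup_b: Second white porcelain cup of the same size, bystander; origin at the centre of its underside.
- bottle: Small closed jar, bystander, 44 mm across, 85 mm high; origin at the centre of its underside.
- brush: Slender wooden brush, bystander, 190 mm long, 9 mm thick, lying flat; origin near its middle, x along it.
- cover_grip (a point): On the mid-plane of the cover's upright grip rib, 28 mm above the underside (x -3, y 0, z 28 mm in the cover's frame, axes the same). The rib is 14 mm thick in x, 44 mm long in y and its top is 34 mm above the underside.
Mind the look-alikes: they are no part of the job. What is shaped like the case but orange is not meant.

How it is judged:
On the way:
1. the tongue is hooked under the case's lip while the nose is still up above the catch (x of cover_tongue in the frame of case below -0.0485 m and z of cover_tongue in the frame of case below 0.0345 m and z of cover_nose in the frame of case above 0.037 m), for 0.1 s.
At the end, for the whole second after the job is handed in: The cover is at rest, released, flat (0.05 rad) and square (0.09 rad) in the case, at most 2.5 mm above its ledges and nose at most 2.5 mm above home, tongue at least 3 mm under the lip, sideways within 4 mm, catch sprung back to within 1.5 mm of rest (z of cover in the frame of case between 0.027 and 0.0325 m and z of cover_nose in the frame of case below 0.0355 m and z of cover_tongue in the frame of case below 0.035 m and x of cover_tongue in the frame of case below -0.0495 m and y of cover in the frame of case between -0.004 and 0.004 m and angle between cover's own z axis and vertical below 0.05 rad and angle between the x axis of cover and the x axis of case, either way round below 0.09 rad and value of joint catch below 0.0015 m and linear speed of cover below 0.02 m/s); the robot touches nothing.
It fails at once if the cover is pressed on the case with more than 35 N (contact force between cover and case above 35 N).
It fails at once if a cup, the jar or the brush is moved by more than 25 mm (distance of any of cup_a, cup_b, bottle, brush from where it was at the start of the episode above 0.025 m).
It also fails if it takes over 51 s, if anything falls off the work surface, if the arm or the gripper's body presses on something with over 40 N, if the wrist force passes 120 N, or if a joint passes its speed limit or range.

ROBOT

A 7-joint arm with a two-finger parallel gripper is mounted at the origin on the work surface. World frame = base frame: x ahead of the robot, y to its left, z up, the work surface at z = 0. Lengths are in m, angles in rad, forces in N, time in s.
With the tool pointing down it reaches from about 0.425 to 0.875 m from the base axis. Payload 8.4 kg.
Tool frame: the origin (TCP) lies at the centre of the arm's flange, where the gripper is bolted on; the fingertips stand 182 mm ahead of it and the grasp point (between the pads) lies 164 mm ahead of it; z points along the fingers, y is the line along which they close (so a half turn about z gives the same grasp; the last joint's range is limited). The gripper opens to 87 mm and grips with 3 to 60 N. Pads are 19 mm wide; open, the fingers measure 117 mm over their backs; the gripper's body (75 mm by 190 mm) begins 51 mm behind the grasp point.
Start: joints at [-1.336, 0.333, 0.04, 1.465, -0.013, 1.343, -0.059], TCP at [0.213, 0.614, 0.405] pointing down, gripper open.
Joint ranges: [-2.58, 2.58], [-0.38, 2.09], [-1.3, 1.39], [0.25, 2.4], [-1.5, 4.64], [0.08, 2.09], [-2.65, 2.65]. Speed limits (rad/s): [2.22, 2.22, 2.79, 2.79, 3.14, 3.14, 3.14].

INTERFACE

Orientations are given as a unit quaternion [w, x, y, z].
In Python, from workcell import * gives the robot as it stands. Calls block until the motion is done:
- movep(position, orientation): joint-space move of the TCP to a pose.
- movel(position, rot=None, vel=0.15): straight line of the TCP; rot=None keeps the orientation; vel is the mean speed in m/s.
- movej(angles): joint-space move.
- grip(opening, squeeze=None): opening from 0.0 (shut) to 1.0 (fully open); squeeze is the grip in N (None keeps the last); returns when the fingers have stopped.
- hold(seconds).
- ik(position, orientation): joint angles nearest the present ones, or None.
- read_state(): the state.
- read_camera(name): name is "scene" or "top" or "wrist"; returns the picture (480x640x3 uint8, red, green, blue); there is no depth.
- camera_params(name): a dict with "mtx" (3x3 intrinsics, pixels), "extrinsics" (4x4, takes a point from camera to world coordinates). Camera axes: x right, y up, looking along -z (the intrinsics and any distortion apply to the point x, -y, -z); pixel columns grow to the right and rows downward; lengths in m; the calibration is good to about 2 mm. A picture is of the moment at which its call begins: read the wrist's pose just before it. camera_params takes no time and is no camera call; for the wrist camera it gives the pose at the moment of the call.
A pose or a line that the arm cannot do raises IKError and nothing moves.
- finish_job(): hands the job in; it is judged then, once.
Trained networks look in the newest picture that a camera, given by its name, has taken for a name from the list of things; names that differ only in an ending like _2 or _b are one class to them, and where a whole thing is asked for, a point or a joint stands for the part that bears it (a point fixed in the world has none). Each returns a list of dicts, best first, with "p" (0 to 1); they miss things now and then, are a little off and sometimes report something else, mostly with a low value. They report only what shows in the picture. A call takes as long as a camera call. They do not tell look-alikes from the thing itself.
- look_for(target, camera): "centre" ([x, y, z] in m, in world coordinates, good to about 4 mm: the middle of the surface that is visible of it).
- tip_of(target, camera): "centre" ([x, y, z] in m, in world coordinates, good to about 4 mm: a listed point, or the origin of a listed thing).
The state is a dict: "t": time; "q": joint angles; "qd": joint speeds; "joint_efforts": joint torques, N m; "tcp_pos": TCP position; "orientation": TCP orientation; "force": force on the tool from outside, world axes, zero at the start; "torque": the same for the moment, N m; "finger_gap": opening from 0.0 (shut) to 1.0 (fully open); "grip_force": force on a finger pad.
Only numpy, scipy, OpenCV 4.12 (cv2) and the standard library are available. Lean on these libraries where they do the work, as an engineer would, in place of code of your own. Each camera call takes 0.05 s, during which the arm holds its last target. There are 200 camera calls.

## Working session

There is one attempt and no reset: what is moved stays moved. The work goes in short steps, each a Python script; the robot and the scene stay as the last script left them, time stands still between calls to the robot, and variables do not carry over. Pictures are saved under pics/ and viewed, at most 10 in all, crops included, and the job is handed in when it is done.

```bash
mkdir -p pics; ls
python3 - <<'E'
from workcell import *
import cv2,numpy as np
for c in ("top","scene"):
    im=read_camera(c); cv2.imwrite(f"pics/{c}0.png",im[:,:,::-1])
    p=camera_params(c); print(c,np.round(p["mtx"],1).tolist(),np.round(p["extrinsics"],3).tolist(),[k for k in p])
    for n in ("case","case_slot","case_catch","cover","cover_tongue","cover_nose","cover_grip","cup_a","bottle","brush"):
        print(n,[(np.round(d["centre"],3).tolist(),round(d["p"],2)) for d in tip_of(n,c)])
print(read_state())
E
```

```text
pics
top [[545.1, 0.0, 316.3], [0.0, 545.1, 241.7], [0.0, 0.0, 1.0]] [[-0.025, 0.997, -0.079, 0.461], [-1.0, -0.026, -0.009, -0.015], [-0.011, 0.079, 0.997, 1.208], [0.0, 0.0, 0.0, 1.0]] ['mtx', 'extrinsics']
case [([0.478, -0.383, 0.002], 0.88), ([0.502, -0.209, -0.001], 0.84), ([0.699, -0.216, -0.003], 0.84), ([0.722, 0.182, 0.004], 0.77), ([0.341, 0.146, 0.002], 0.66)]
case_slot [([0.454, -0.209, 0.034], 0.88), ([0.652, -0.224, 0.038], 0.79), ([0.294, 0.138, 0.037], 0.77), ([0.68, 0.197, 0.036], 0.59), ([0.433, -0.387, 0.038], 0.58)]
case_catch [([0.379, 0.147, 0.036], 0.93), ([0.541, -0.214, 0.037], 0.89), ([0.52, -0.376, 0.039], 0.87), ([0.739, -0.203, 0.039], 0.85), ([0.766, 0.168, 0.036], 0.58)]
cover [([0.514, 0.201, 0.002], 0.61)]
cover_tongue [([0.478, 0.232, 0.001], 0.62), ([0.502, -0.208, -0.002], 0.21)]
cover_nose [([0.552, 0.174, 0.0], 0.69)]
cover_grip [([0.515, 0.203, 0.028], 0.91)]
cup_a [([0.667, 0.365, -0.002], 0.88), ([0.695, -0.003, -0.003], 0.66)]
bottle [([0.619, -0.365, -0.0], 0.58)]
brush [([0.457, 0.002, 0.004], 0.71)]
scene [[482.1, 0.0, 326.5], [0.0, 482.1
[... 1170 characters left out ...]
': 1.1, 'q': array([-1.33620209,  0.33321291,  0.03986522,  1.46540706, -0.01337677,
        1.34327611, -0.05850685]), 'qd': array([ 0.00046612,  0.00041313, -0.00136544, -0.00011086,  0.00029565,
        0.00032761,  0.00145572]), 'joint_efforts': array([ 1.54398128e-05, -6.56132627e+01,  1.33250646e+00, -4.04068637e+01,
       -6.00325945e-02,  3.47374496e-02,  5.41038037e-05]), 'tcp_pos': array([0.21295219, 0.61410917, 0.40473361]), 'orientation': array([ 5.68880622e-09,  1.66123106e-01,  9.86105021e-01, -1.91890820e-05]), 'force': array([-0.18772271,  0.63415888,  0.51967183]), 'torque': array([ 0.03814368, -0.02037811, -0.01079651]), 'grip_force': 0.0, 'finger_gap': 1.0022208742660397}
```

View pics/top0.png

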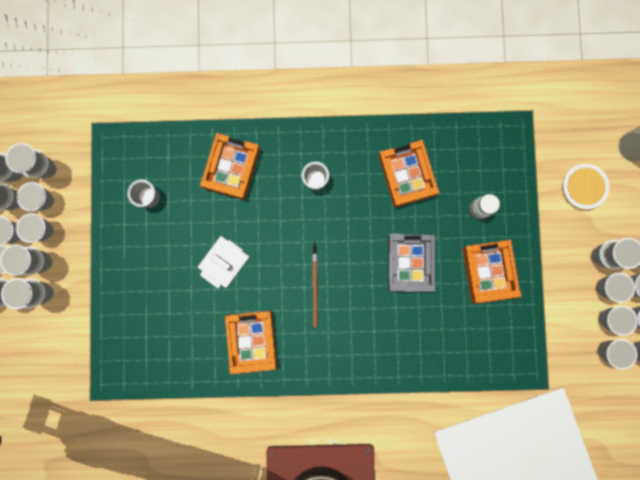

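View pics/scene0.png

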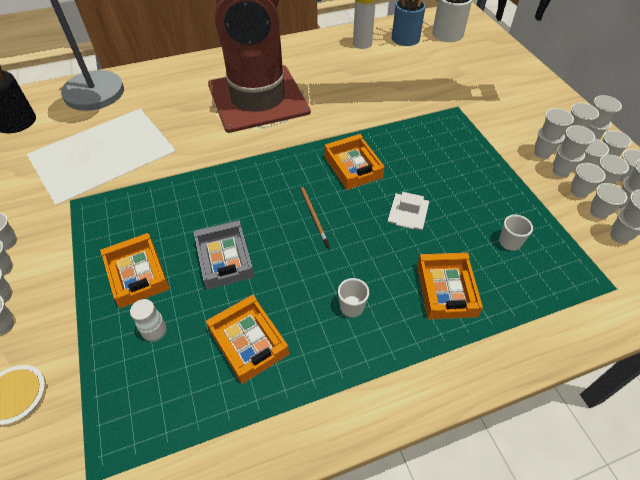

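The grey case is at top px (411,262), with its catch to the north (+x). The white cover is at (223,262). The orange cases are look-alikes. Next I'll move over the cover and look from close by.

```bash
cat > h.py <<'E'
from workcell import *
import numpy as np, cv2
from scipy.spatial.transform import Rotation as Ro
def rz(a): return Ro.from_euler('z',a)
def tool(yaw,tilt=0,flip=1):
    """tool y along flip * x axis of a part at yaw, part tilted nose-up by tilt"""
    P=rz(yaw)*Ro.from_euler('y',-tilt)
    return P*Ro.from_matrix(np.array([[0,flip,0],[flip,0,0],[0,0,-1]],float))
def q(r): x=r.as_quat(); return np.array([x[3],x[0],x[1],x[2]])
def tcp(g,r,d=0.164): return np.asarray(g)-d*r.as_matrix()[:,2]
def snap(c,n): cv2.imwrite(f"pics/{n}.png",read_camera(c)[:,:,::-1])
def tips(c,*names):
    for n in names: print(c,n,[(np.round(d["centre"],4).tolist(),round(d["p"],2)) for d in tip_of(n,c)[:4]])
E
python3 - <<'E'
from h import *
for f in (1,-1):
    for n,g,y,t in (("cov",(.516,.2025,.16),-.645,0),("case",(.5,-.209,.16),-.03,0),("tilt",(.48,-.209,.07),-.03,.35),("press",(.527,-.209,.06),-.03+np.pi/2,0)):
        r=tool(y,t,f); j=ik(tcp(g,r),q(r)); print(f,n,None if j is None else np.round(j,2))
E
```

```text
1 cov [-0.93  0.21  0.54  1.83 -0.12  1.14 -0.99]
1 case [-0.72  0.38  1.26  1.87 -0.4   1.18  0.65]
1 tilt [-0.37  0.06  0.82  2.25 -0.34  0.55  0.67]
1 press [-0.4   0.45  0.86  1.9  -0.41  0.98  2.19]
-1 cov [-0.7   0.2   0.28  1.82 -0.06  1.14  2.09]
-1 case [-0.7   0.36  1.23  1.87 -0.37  1.17 -2.51]
-1 tilt [-0.8   0.12  1.3   2.26 -0.49  0.58 -2.32]
-1 press [-0.31  0.41  0.73  1.89 -0.33  0.96 -1.02]
```

Run:
```python
from h import *
r=tool(-.645)
movep(tcp((.516,.2025,.17),r),q(r))
s=read_state();print(s["t"],np.round(s["tcp_pos"],4))
snap("wrist","w1"); tips("wrist","cover","cover_tongue","cover_nose","cover_grip")
p=camera_params("wrist");print(np.round(p["mtx"],1).tolist(),np.round(p["extrinsics"],4).tolist())
```

```text
2.9667 [0.5157 0.2038 0.3341]
wrist cover [([0.516, 0.2022, 0.0039], 0.97)]
wrist cover_tongue [([0.4741, 0.2316, -0.0037], 0.92)]
wrist cover_nose []
wrist cover_grip [([0.5139, 0.203, 0.0279], 0.67)]
[[379.3, 0.0, 319.5], [0.0, 379.3, 236.8], [0.0, 0.0, 1.0]] [[0.7999, 0.5777, 0.1628, 0.5605], [-0.6002, 0.7698, 0.2175, 0.263], [0.0003, -0.2717, 0.9624, 0.3142], [0.0, 0.0, 0.0, 1.0]]
```

View pics/w1.png

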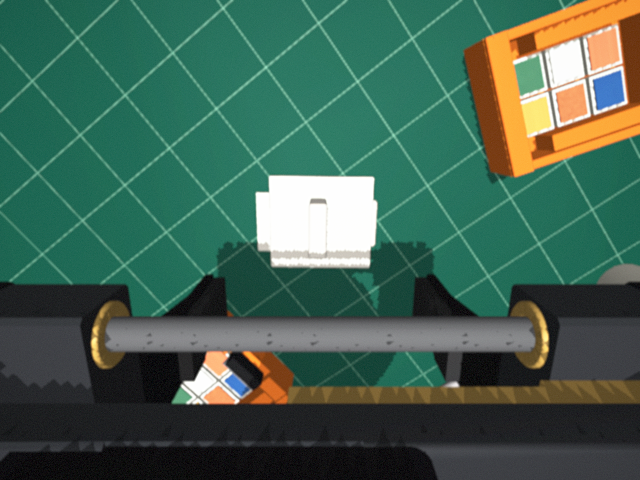

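```bash
cat >> h.py <<'E'
def ray(uv,z,M,E):
    d=E[:3,:3]@np.array([(uv[0]-M[0,2])/M[0,0],-(uv[1]-M[1,2])/M[1,1],-1]); o=E[:3,3]
    return o+d*(z-o[2])/d[2]
E
python3 - <<'E'
from h import *
p=camera_params("wrist");M,E=np.array(p["mtx"]),np.array(p["extrinsics"])
im=cv2.imread("pics/w1.png"); g=im.min(2)[150:280,240:395]
for r in (185,200,220,240): print(r,[int(i)+240 for i in np.flatnonzero(np.abs(np.diff(im[r,240:395].min(1).astype(int)))>40)])
for c in (280,300,318,340,365): print(c,[int(i)+150 for i in np.flatnonzero(np.abs(np.diff(im[150:280,c].min(1).astype(int)))>20)])
for n,uv,z in (("TL",(269.5,177),.006),("TR",(374,178),.006),("BL",(271,267),0),("BR",(370,267),0),("ribTopMid",(318,199),.034),("tongue",(257.5,220),.002),("nose",(377,220),.003)): 
    w=ray(uv,z,M,E); print(n,np.round(w,4),"cover-ish",np.round(rz(.645).apply(w-[.516,.2025,0]),4))
E
```

```text
185 [267, 268, 373, 374]
200 [254, 255, 309, 310, 325, 375, 376]
220 [255, 256, 375, 376]
240 [256, 257, 374, 375]
280 [173, 174, 175, 250, 251, 257, 258, 263, 264, 265, 266, 267]
300 [174, 175, 176, 250, 251, 256, 257, 263, 265, 266, 267, 268]
318 [174, 175, 176, 197, 198, 202, 203, 252, 253, 258, 264, 265, 266, 267, 268]
340 [166, 167, 170, 174, 175, 176, 249, 250, 258, 263, 266, 267, 268]
365 [154, 157, 174, 175, 176, 251, 257, 258, 264, 265, 266, 267, 268]
TL [0.5062 0.2579 0.006 ] cover-ish [-0.0411  0.0383  0.006 ]
TR [0.5733 0.2065 0.006 ] cover-ish [0.0434 0.0376 0.006 ]
BL [0.4566 0.1956 0.    ] cover-ish [-0.0433 -0.0412  0.    ]
BR [0.5263 0.1433 0.    ] cover-ish [ 0.0439 -0.0411  0.    ]
ribTopMid [0.5298 0.2239 0.034 ] cover-ish [-0.0018  0.0254  0.034 ]
tongue [0.4746 0.2358 0.002 ] cover-ish [-0.053   0.0017  0.002 ]
nose [0.5554 0.1754 0.003 ] cover-ish [0.0478 0.0021 0.003 ]
```

Run:
```python
from h import *
r=tool(-.645); g=np.array((.5136,.2042,.028))
movep(tcp(g+[0,0,.03],r),q(r)); movel(tcp(g,r),q(r),vel=.08)
grip(0.0,30); print(read_state()["finger_gap"],read_state()["grip_force"])
movel(tcp(g+[0,0,.17],r),vel=.25)
r=tool(-.03); movep(tcp((.5,-.28,.2),r),q(r)); hold(.3)
s=read_state();print(s["t"],np.round(tcp((0,0,0),r)*0+s["tcp_pos"],4),s["force"],s["finger_gap"])
p=camera_params("wrist");np.savez("w2.npz",M=p["mtx"],E=p["extrinsics"],t=s["tcp_pos"],o=s["orientation"])
snap("wrist","w2"); tips("wrist","case","case_slot","case_catch","cover_tongue","cover_nose","cover_grip")
```

```text
0.15775284838259584 29.98809339478612
8.3333 [ 0.5002 -0.2796  0.364 ] [-0.20485457 -0.51589809 -0.03662323] 0.1561099868329766
wrist case [([0.5022, -0.209, 0.0009], 0.86), ([0.7002, -0.2074, 0.0043], 0.76)]
wrist case_slot [([0.6548, -0.2218, 0.0381], 0.9), ([0.4541, -0.2018, 0.032], 0.65), ([0.4508, -0.2799, 0.1722], 0.54)]
wrist case_catch [([0.7375, -0.2011, 0.037], 0.69), ([0.5405, -0.2092, 0.0378], 0.58)]
wrist cover_tongue [([0.447, -0.2777, 0.1704], 0.91)]
wrist cover_nose [([0.5539, -0.282, 0.1719], 0.69), ([0.5003, -0.2798, 0.1752], 0.59)]
wrist cover_grip [([0.4992, -0.2809, 0.1958], 0.95)]
```

View pics/w2.png

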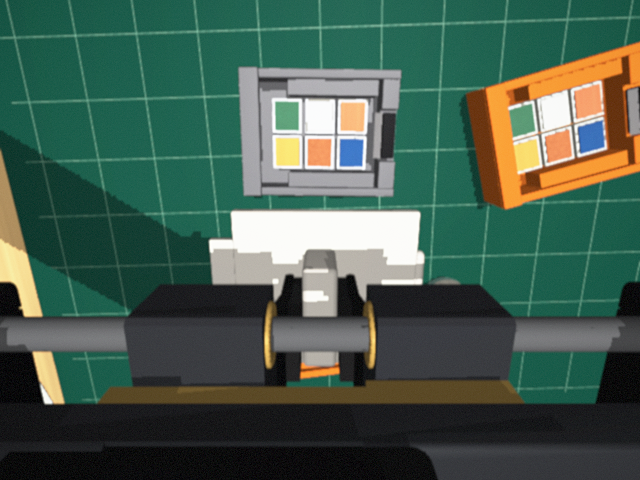

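Run:
```python
import cv2
im=cv2.imread("pics/w2.png")[60:205,230:425]; cv2.imwrite("pics/w2c.png",cv2.resize(im,None,fx=4,fy=4,interpolation=cv2.INTER_CUBIC))
```

```text
(no output)
```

View pics/w2c.png

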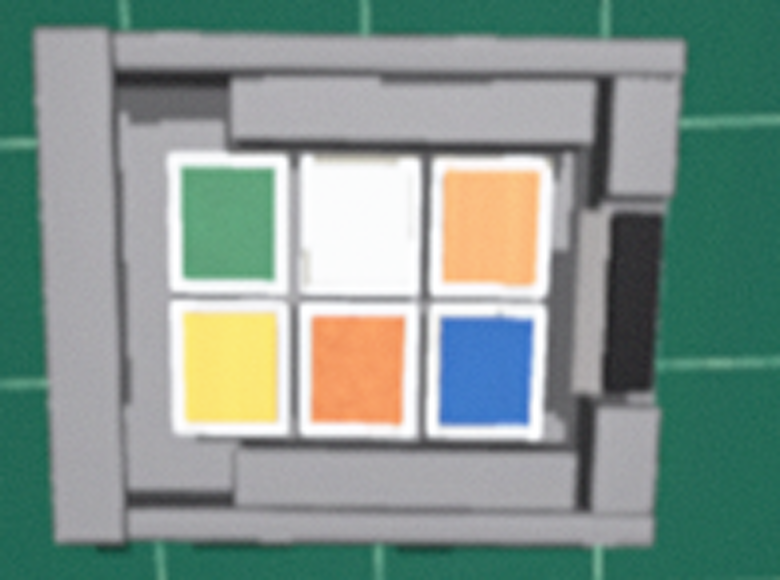

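Run:
```python
from h import *
from scipy.optimize import least_squares
d=np.load("w2.npz");M,E=d["M"],d["E"];print(d["t"],d["o"])
def proj(P):
    c=(P-E[:3,3])@E[:3,:3]; return np.c_[M[0,2]+M[0,0]*c[:,0]/-c[:,2], M[1,2]-M[1,1]*c[:,1]/-c[:,2]]
P=np.array([(-61,48,40),(-61,-48,40),(-46.5,48,40),(-46.5,-48,40),(61,48,36),(61,-48,36),(-25,28.5,30),(45,28.5,30),(-25,-28.5,30),(45,-28.5,30)])/1e3
U=np.array([(35,28),(55,544),(108,28),(126,543),(686,40),(654,546),(232,141),(592,143),(237,447),(578,454)])/4+[230,60]-.4
for nz in (0,1):
    f=lambda v:(proj(rz(v[2]).apply(P)+[v[0],v[1],v[3]*nz])-U).ravel()
    s=least_squares(f,[.5,-.21,0,0]); print(np.round(s.x,4),np.round(s.fun.reshape(-1,2),1).tolist())
# held cover: rib centred between pads at x, check edges
im=cv2.imread("pics/w2.png").min(2).astype(int)
for r in (222,230,250,255): print(r,[int(i)+195 for i in np.flatnonzero(np.abs(np.diff(im[r,195:440]))>25)])
for c in (240,270,380,410): print(c,[int(i)+198 for i in np.flatnonzero(np.abs(np.diff(im[198:285,c]))>25)])
R=tool(-.03); g=d["t"]+.164*R.as_matrix()[:,2]
for n,p in (("TL",(-43,39,6)),("TR",(42,39,6)),("tongue",(-54,25,4)),("nose",(46,20,3))):
    print(n,proj((g+rz(-.03).apply(np.array([p])/1e3-[-.003,0,.028]))))
```

```text
[ 0.50023271 -0.27959288  0.36399271] [-2.44905151e-05  7.17389591e-01  6.96672212e-01  5.56449792e-05]
[ 0.5023 -0.2084 -0.04    0.    ] [[-0.7, -0.1], [-0.0, -0.3], [0.7, 0.2], [0.2, 0.1], [0.2, -0.3], [0.1, -0.0], [0.1, 1.4], [-0.1, 1.9], [-0.3, -1.2], [-0.2, -2.0]]
[ 0.5023 -0.2085 -0.0401  0.0009] [[-0.9, -0.3], [-0.2, -0.1], [0.5, -0.0], [0.0, 0.3], [0.5, -0.5], [0.3, 0.2], [0.1, 1.3], [0.1, 1.9], [-0.4, -1.1], [-0.1, -1.9]]
222 [218, 229, 230, 231, 418, 419, 420]
230 [216, 217, 219, 230, 231, 232, 418, 419, 430, 433]
250 [207, 208, 209, 212, 213, 236, 237, 305, 306, 382, 383, 416, 417, 421, 422, 429, 430, 431, 432]
255 [208, 209, 210, 270, 271, 302, 303, 304, 334, 335, 382, 422, 423, 424, 429]
240 [208, 209, 210, 211, 252, 283]
270 [209, 210, 211, 251, 283]
380 [209, 210, 211, 248, 283]
410 [208, 209, 210, 211, 264, 278, 279, 283]
TL [[230.130148   212.91857962]]
TR [[420.07272445 213.05212469]]
tongue [[209.23837557 241.63729865]]
nose [[424.01633764 251.40043101]]
```

```bash
cat >> h.py <<'E'
C=np.array([.5023,-.2084,0]); CY=-.04
def pose(tx,tz,tilt,ty=0):
    """tongue tip at (tx,ty,tz) mm in case frame, nose-up tilt in deg -> TCP position, orientation"""
    Rc=rz(CY)*Ro.from_euler('y',-np.radians(tilt))
    O=C+rz(CY).apply(np.array([tx,ty,tz])/1e3)-Rc.apply([-.054,0,.002])
    r=tool(CY,np.radians(tilt)); return tcp(O+Rc.apply([-.003,-.001,.028]),r),q(r)
def fc(f0): return rz(-CY).apply(read_state()["force"]-f0)
E
python3 - <<'E'
from h import *
movep(*pose(-39,75,21)); 
movel(*pose(-39,45,21),vel=.1); hold(.3); f0=read_state()["force"]
for z in (38,34,31,29):
    movel(*pose(-39,z,21),vel=.04); f=fc(f0); print(z,np.round(f,2),read_state()["t"])
    if np.abs(f).max()>5: break
else:
    for x in (-43,-46,-48,-49,-50,-51,-52,-53,-54):
        movel(*pose(x,29,21),vel=.03); f=fc(f0); print(x,np.round(f,2),read_state()["t"])
        if np.linalg.norm(f)>4: break
hold(.2);print(np.round(fc(f0),2),read_state()["finger_gap"]);np.save("f0.npy",f0)
snap("wrist","w3"); snap("scene","s3")
s=cv2.imread("pics/s3.png")[190:310,160:300]; cv2.imwrite("pics/s3c.png",cv2.resize(s,None,fx=4,fy=4,interpolation=cv2.INTER_CUBIC))
tips("scene","cover_tongue","cover_nose","cover_grip")
E
```

```text
38 [ 0.14 -0.23  0.32] 10.3917
34 [-0.31  0.71  0.41] 10.6417
31 [-0.18 -0.01  0.66] 10.8917
29 [-0.04  1.04  0.05] 11.1417
-43 [-0.37  1.56  0.77] 11.425
-46 [-0.62  1.    0.38] 11.675
-48 [-0.49  1.27  0.79] 11.925
-49 [-0.47  0.89 -0.13] 12.175
-50 [-0.08  0.09 -0.12] 12.425
-51 [-0.67  0.7   0.62] 12.675
-52 [-0.28  0.7   0.5 ] 12.925
-53 [-0.86  0.23 -0.22] 13.175
-54 [-0.66  0.53  0.97] 13.425
[0.04 0.19 0.22] 0.15785141512924822
scene cover_tongue [([0.446, -0.2055, 0.0279], 0.72), ([0.6176, -0.3682, -0.0002], 0.18)]
scene cover_nose [([0.5484, -0.2123, 0.0614], 0.82)]
scene cover_grip [([0.4877, -0.2065, 0.0761], 0.56), ([0.6669, 0.3652, 0.0009], 0.44)]
```

View pics/s3c.png

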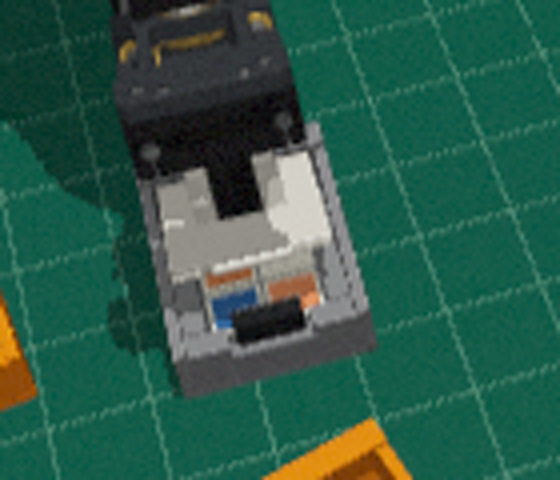

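Run:
```python
from h import *
f0=np.load("f0.npy")
for x,z,a in ((-53.5,29,18),(-53.5,29.5,14),(-53.5,30,11),(-53.5,30,10),(-53.5,30,9),(-53.5,30,8),(-53.5,30,7.2)):
    movel(*pose(x,z,a),vel=.04); f=fc(f0); print(a,np.round(f,2),round(read_state()["t"],2))
    if np.linalg.norm(f)>5: break
hold(.2); print(np.round(fc(f0),2))
grip(0.35); hold(.2)   # open a little
s=read_state(); p,o=s["tcp_pos"],s["orientation"]
zt=Ro.from_quat(np.r_[o[1:],o[0]]).as_matrix()[:,2]
movel(p-.09*zt,vel=.15)
snap("wrist","w4");snap("scene","s4"); print(read_state()["t"])
tips("scene","cover_tongue","cover_nose","cover_press"); tips("wrist","cover_nose","cover_press","case_catch")
a=cv2.imread("pics/s4.png")[190:310,160:300]; a=cv2.resize(a,(350,300),interpolation=cv2.INTER_CUBIC)
b=cv2.resize(cv2.imread("pics/w4.png"),(400,300)); cv2.imwrite("pics/c4.png",np.hstack([a,b]))
```

```text
18 [-0.02  0.47  0.17] 14.29
14 [-0.35  0.01 -0.18] 14.78
11 [-0.72 -0.28  0.75] 15.19
10 [-0.08  0.49  0.63] 15.44
9 [-0.26 -0.08  0.49] 15.69
8 [-1.34  0.67 -0.07] 15.94
7.2 [-0.73 -0.09 -0.01] 16.19
[-0.29  0.01  0.48]
18.075
scene cover_tongue [([0.4481, -0.2075, 0.0274], 0.82), ([0.4958, -0.2107, 0.0643], 0.26)]
scene cover_nose [([0.5517, -0.2104, 0.0432], 0.72)]
scene cover_press [([0.5273, -0.214, 0.037], 0.55)]
wrist cover_nose [([0.5496, -0.2094, 0.0417], 0.88)]
wrist cover_press [([0.5251, -0.2089, 0.0413], 0.63)]
wrist case_catch [([0.7376, -0.199, 0.038], 0.93), ([0.5442, -0.2117, 0.039], 0.71)]
```

View pics/c4.png

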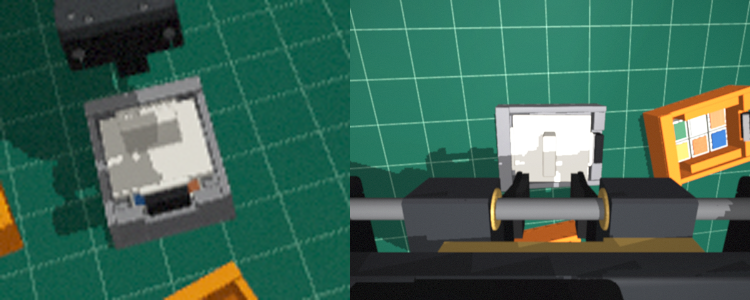

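Run:
```python
from h import *
r=tool(CY+np.pi/2,0,-1); o=q(r)
P=lambda z: tcp(C+rz(CY).apply([.026,0,z/1e3]),r,.182)
grip(0.0,20)
movep(P(110),o); movel(P(54),vel=.15); hold(.3); f0=read_state()["force"]
z=50.; pk=0; log=[]
while z>36.5:
    movel(P(z),vel=.03); f=fc(f0)[2]; tz=(read_state()["tcp_pos"][2]-.182)*1e3; log.append((round(z,1),round(tz,1),round(f,1)))
    pk=max(pk,f)
    if f>22 or (pk>6 and f<.4*pk): break
    z-=.5
print(log,read_state()["t"],pk)
```

```text
[(50.0, np.float64(49.8), np.float64(-0.3)), (49.5, np.float64(49.5), np.float64(0.9)), (49.0, np.float64(49.0), np.float64(0.8)), (48.5, np.float64(48.5), np.float64(0.7)), (48.0, np.float64(48.0), np.float64(0.7)), (47.5, np.float64(47.5), np.float64(1.0)), (47.0, np.float64(47.0), np.float64(-0.4)), (46.5, np.float64(46.5), np.float64(0.0)), (46.0, np.float64(46.0), np.float64(-0.0)), (45.5, np.float64(45.5), np.float64(-0.1)), (45.0, np.float64(45.0), np.float64(-0.3)), (44.5, np.float64(44.5), np.float64(0.1)), (44.0, np.float64(44.0), np.float64(0.2)), (43.5, np.float64(43.5), np.float64(0.6)), (43.0, np.float64(43.0), np.float64(3.1)), (42.5, np.float64(42.5), np.float64(4.4)), (42.0, np.float64(41.9), np.float64(2.8)), (41.5, np.float64(41.5), np.float64(3.1)), (41.0, np.float64(41.0), np.float64(2.2)), (40.5, np.float64(40.5), np.float64(1.6)), (40.0, np.float64(39.9), np.float64(0.5)), (39.5, np.float64(39.3), np.float64(0.4)), (39.0, np.float64(38.9), np.float64(-0.3)), (38.5, np.float64(38.5), np.float64(0.7)), (38.0, np.float64(38.0), np.float64(-0.7)), (37.5, np.float64(37.5), np.float64(0.2)), (37.0, np.float64(36.9), np.float64(-0.4))] 27.9417 4.4371003131857325
```

Run:
```python
from h import *
r=tool(CY+np.pi/2,0,-1); o=q(r)
P=lambda x,y,z: tcp(C+rz(CY).apply([x/1e3,y/1e3,z/1e3]),r,.182)
movel(P(26,0,60),vel=.15); r2=tool(CY); 
movep(tcp(C+rz(CY).apply([0,-.06,.2]),r2),q(r2)); hold(.2)
s=read_state(); p=camera_params("wrist");np.savez("w5.npz",M=p["mtx"],E=p["extrinsics"])
snap("wrist","w5");snap("scene","s5"); print(s["t"])
tips("scene","cover_tongue","cover_nose"); tips("wrist","cover","cover_tongue","cover_nose","case_catch")
a=cv2.imread("pics/s5.png")[205:295,170:275]; a=cv2.resize(a,(350,300),interpolation=cv2.INTER_CUBIC)
b=cv2.imread("pics/w5.png")[60:240,220:430]; b=cv2.resize(b,(450,386),interpolation=cv2.INTER_CUBIC)
k=np.zeros((386,800,3),np.uint8);k[:300,:350]=a;k[:,350:]=b;cv2.imwrite("pics/c5.png",k)
```

```text
29.6667
scene cover_tongue [([0.4449, -0.2066, 0.0301], 0.91)]
scene cover_nose [([0.5506, -0.2138, 0.0334], 0.78)]
wrist cover [([0.4956, -0.2073, 0.0356], 0.68)]
wrist cover_tongue [([0.4462, -0.2079, 0.0332], 0.8)]
wrist cover_nose [([0.5469, -0.2154, 0.0298], 0.85)]
wrist case_catch [([0.7366, -0.2006, 0.0368], 0.89), ([0.5408, -0.2106, 0.0371], 0.81), ([0.447, -0.2101, 0.0298], 0.75), ([0.4995, -0.2113, 0.0541], 0.26)]
```

View pics/c5.png

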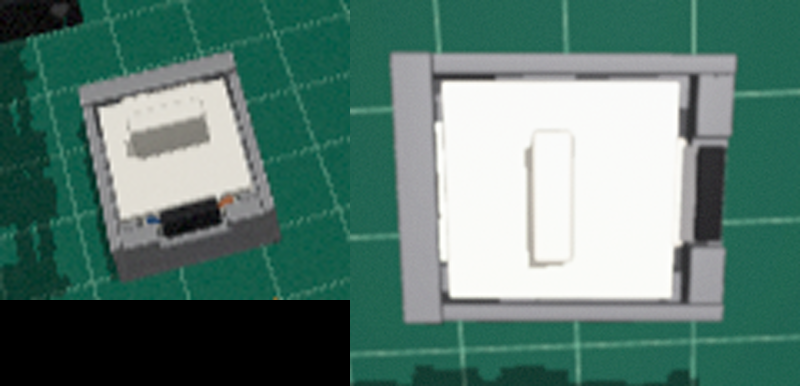

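Run:
```python
from h import *
from scipy.optimize import least_squares
d=np.load("w5.npz");M,E=d["M"],d["E"]
def proj(P):
    c=(P-E[:3,3])@E[:3,:3]; return np.c_[M[0,2]+M[0,0]*c[:,0]/-c[:,2], M[1,2]-M[1,1]*c[:,1]/-c[:,2]]
px=lambda L:(np.array(L,float)-[350,0])*[210/450,180/386]+[220,60]-.3
Pc=np.array([(-61,48,40),(-61,-48,40),(-46.5,48,40),(-46.5,-48,40),(61,48,36),(61,-48,36)])/1e3
Uc=px([(391,53),(406,321),(433,53),(442,321),(736,55),(722,319)])
Pv=np.array([(-43,39,6),(42,39,6),(42,-39,6),(-43,-39,6),(-10,22,34),(4,22,34),(4,-22,34),(-10,-22,34)])/1e3
Uv=px([(441,81),(679,81),(673,298),(449,298),(533,130),(573,130),(573,262),(533,262)])
a=least_squares(lambda v:(proj(rz(v[2]).apply(Pc)+[v[0],v[1],0])-Uc).ravel(),[.5,-.21,0]); print("case",np.round(a.x,4))
K=a.x
def f(v):
    W=rz(K[2]).apply(Ro.from_rotvec(v[3:]).apply(Pv)+v[:3])+[K[0],K[1],0]; return (proj(W)-Uv).ravel()
s=least_squares(f,[0,0,.03,0,0,0]); J=np.linalg.inv(s.jac.T@s.jac); print("cover in case",np.round(s.x,4),"sd(0.7px)",np.round(.7*np.sqrt(np.diag(J)),4),np.round(s.fun,1))
g=cv2.imread("pics/w5.png"); g=g[85:200,365:405]; cv2.imwrite("pics/w5c.png",cv2.resize(g,None,fx=5,fy=5,interpolation=cv2.INTER_CUBIC))
```

```text
case [ 0.5025 -0.2083 -0.0416]
cover in case [-0.0012 -0.0002  0.0295 -0.002   0.0032  0.0024] sd(0.7px) [0.0003 0.0003 0.0013 0.0114 0.0109 0.0044] [ 0.1  0.2  0.1  0.1 -0.6 -0.2  0.3 -0.1 -0.7 -0.4  0.4 -0.4  0.3  0.4
 -0.   0.4]
```

View pics/w5c.png

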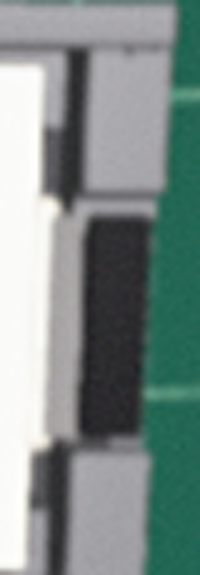

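The fit puts the cover flat in the case: x −1.2 mm, z 29.5 mm, tilt under 0.005 rad. The close-up shows the grey catch wedge over the nose at crop px (60,320). The arm is clear, so I'm handing in.

```bash
python3 -c "
from workcell import *
print(finish_job(), read_state()['t'])"
```

```text
the job is handed in; nothing more can be done
the job is handed in; nothing more can be done
```

I handed in the job with the cover on the case: the final camera fit put it flat and home (29.5 mm up, 1.2 mm towards the lip), and the catch showed over its nose. The press force peaked at only 4.4 N, not the expected 13 N, so no distinct click registered. I moved none of the bystanders but did not re-measure them, and the hand-in call returned no verdict.

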